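# Clamp a battery in the cam test rig

## Task

Stand the loose nine-volt block battery upright in the nest of the cam test rig, then turn the crank counter-clockwise until the plunger's roller rests on the cam's flat, so that the pad holds the battery by itself, and let go. The cam sits on its shaft at an angle you cannot rely on, so feel for the flat: never drive the roller up the steep lobe behind it, which would crush the battery.

Things in the scene. Friction and masses are not known exactly. Their poses are not given: they have to be found in the camera images.
- nine_volt: nine-volt block battery, dark case with an orange band, the only one standing loose on the desk on the robot's right, two terminals up; 16 x 26 x 46 mm along its own x, y, z (48 with terminals), about 45 g; A clear box with a raised lid (top 170 mm above the desk) stands between it and the rig. Origin at the centre of its underside, z up.
- cam_rig: fixed aluminium test rig on the desk ahead and to the left, base plate 176 x 84 x 8 mm; origin on the vertical camshaft axis at desk level, x along the plunger from the camshaft towards the nest, z up. The crank sits on top of the shaft: a flat arm, top 58 mm above the desk, with an upright handle 55 mm from the axis. Nothing but the shaft's end (65 mm) and the handle is higher than 60 mm.
- nest (a point): centre of the nest floor (8 mm above the desk), where the middle of the battery's underside belongs; axes as the rig. 21 mm wide (rig y) between two cheeks 14 mm high, 5 mm thick; 32 mm long (rig x) from the retracted pad to an end wall 34 mm high. So the battery's 26 mm side lies along rig x, either way round. The nest is open above.
- camshaft (a point): point on the camshaft axis, 32 mm above the desk, at the middle of the steel cam (12 mm thick, radius 26 mm on its base circle, 44 mm at the lobe). The cam turns with the crank, but is clamped on the shaft at an angle that differs every time by up to 1.1 rad either way.
- guide (a point): top of the plunger's guide block, 50 mm above the desk, 62 mm from the shaft axis. The plunger slides in it along rig x; a roller of 8 mm radius on its near end is pressed on the cam by a spring (14 N retracted, 23 N on the flat).
- crank_handle: upright round black handle of the crank, 16 mm diameter, 40 mm tall (60 to 100 mm above the desk), spins freely on its pin; origin at its centre, 80 mm above the desk, z up. Push on it during turning: under 2 N on the base circle, growing to about 5 to 11 N on the ramp, pulling forward after the corner, 10 N and more on the lobe.
- crank (a joint): crank angle, rad, grows counter-clockwise from above; starts at 0 to 0.25, range -0.1 to 4.0. At q the handle lies in direction 0.6 + q from rig x about the shaft. In turn come: base circle, rising ramp (about 0.7 rad), a corner, the flat, a steep lobe. The flat's middle is between q = 1.2 and 3.4. Let go on the ramp it is driven back; let go within 0.15 rad of the flat's middle it settles there.
- plunger (a joint): travel of the plunger towards the nest, m: 0 with the roller on the base circle, about 0.009 in the middle of the flat (a straight face, in which the roller settles as in a shallow detent), about 0.010 on the corner before it, more (to 0.017) on the steep lobe behind it.
- pad: rubber disc of 20 mm on the plunger's tip, centre 24 mm above the nest floor, sprung; holds the battery against the end wall with about 5 to 7 N when the roller is in the flat; bottoms out, squeezing hard, at 11.5 mm plunger travel. Its origin is not on the disc but 87 mm behind its face (on the camshaft axis when retracted) and moves with it.
Not all that is in view belongs to the job. Leave any yellow look-alike of the nine_volt alone.

How it is judged:
On the way, in this order (a step that is already met when the one before it is completed fails the run):
1. the battery stands released in the nest while the plunger is still back (horizontal distance between nine_volt and nest below 0.008 m and z of nine_volt in the frame of nest below 0.003 m and angle between nine_volt's own z axis and vertical below 0.15 rad and contact force between the fingers and nine_volt below 0.1 N and value of joint plunger below 0.003 m), for 0.2 s.
2. the plunger has been cranked forward to the height of the flat (value of joint plunger above 0.0075 m), for 0.1 s.
At the end, for the whole second after the job is handed in: The battery stands upright in the nest (within 8 mm of the nest's centre, tilt under 0.15 rad, under 3 mm off the floor), held by the pad with more than 2 N, and the released crank is at rest with the roller on the flat (plunger travel 7.5 to 10.5 mm) (value of joint plunger between 0.0075 and 0.0105 m and velocity of joint crank between -0.1 and 0.1 rad/s and horizontal distance between nine_volt and nest below 0.008 m and z of nine_volt in the frame of nest below 0.003 m and angle between nine_volt's own z axis and vertical below 0.15 rad and contact force between pad and nine_volt above 2 N); the robot touches nothing.
It fails at once if the roller is driven up the steep lobe behind the flat (plunger travel over 11.5 mm) (value of joint plunger above 0.0115 m).
It fails at once if the pad presses the battery with more than 15 N (contact force between pad and nine_volt above 15 N).
It also fails if it takes over 72 s, if anything falls off the work surface, if the arm or the gripper's body presses on something with over 40 N, if the wrist force passes 120 N, or if a joint passes its speed limit or range.

## Robot

A 6-joint arm with a two-finger parallel gripper is mounted at the origin on a cart in front of the work surface, level with it; the furniture and walls round the work are solid. World frame = base frame: x ahead of the robot, y to its left, z up, the work surface at z = 0. Lengths are in m, angles in rad, forces in N, time in s.
With the tool pointing down it reaches from about 0.4 to 0.825 m from the base axis. Payload 7 kg.
Tool frame: the origin (TCP) lies midway between the tips of the shut fingers; the grasp point (between the pads) lies 19 mm behind it; z points along the fingers, y is the line along which they close (so a half turn about z gives the same grasp; the last joint's range is limited). The gripper opens to 88 mm and grips with 3 to 60 N. Pads are 19 mm wide; open, the fingers measure 130 mm over their backs; the gripper's body (78 mm by 193 mm) begins 47 mm behind the grasp point.
Start: joints at [1.574, 0.359, 0.012, 0, -1.224, -0.288], TCP at [0.19, 0.648, 0.227] pointing down, gripper open.
Joint ranges: [-3.07, 3.07], [-1.43, 2.12], [-1.02, 1.25], [-3.03, 1.67], [-3.05, -0], [-3.03, 3.03]. Speed limits (rad/s): [2.39, 2.39, 3.01, 3.14, 3.14, 3.14].

## Interface

Orientations are given as [roll, pitch, yaw] about the fixed x, y, z axes, in that order (R = Rz(yaw) Ry(pitch) Rx(roll)).
In Python, from station import arm, grab_frame, camera_params, spot_in gives the robot as it stands.
- The arm moves only by the shell command python3 -m jog 'ROWS' [FORCE]. ROWS is JSON, a list that holds one entry, the list of rows, each a list of 7 numbers: the shift along the tool's x, y, z in mm, then the turn, a rotation vector about the tool's x, y, z in rad, then the finger opening in mm, from 0 to 87.6. In form: [[[x, y, z, wx, wy, wz, fingers], ...]]. A call has 1 to 20 rows; each row is the pose to reach, as a shift and turn from the pose commanded when the call began, along the tool's axes at that moment; what a row does not reach only later rows make up. A row lasts 1/8 s, in which the tool goes at most 62.5 mm and 10.7 degrees, less where a joint would pass 70% of its speed; a pose out of reach is approached as far as the arm can. A call with a gripper value outside its range is refused whole. The fingers move at their own pace and stop on an object; FORCE is the grip in N (left out, the last holds). Time passes only in rows, so rows that repeat a pose let the fingers close. It gives the time, the measured TCP pose, the force, the opening and the grip force at its end, in the units of the state.
- arm.get_state(): the state, without advancing time (a new reading comes with each control period).
- grab_frame(name): name is "scene" or "side" or "wrist"; returns (picture, depth): 420x560x3 uint8, blue, green, red; 420x560 float32, m along the optical axis (not along the pixel's ray), 0 where there is no reading.
- camera_params(name): a dict with "mtx" (3x3 intrinsics, pixels), "R" (3x3) and "t" (3): a world point X has camera coordinates R X + t. Camera axes: x right, y down, z forward; pixel columns grow to the right and rows downward; lengths in m; the calibration is good to about 2 mm. A picture is of the moment at which its call begins: read the wrist's pose just before it. camera_params takes no time and is no camera call; for the wrist camera it gives the pose at the moment of the call.
- arm.job_done(): hands the job in; it is judged then, once.
Trained networks look in the newest picture that a camera, given by its name, has taken for a name from the list of things; names that differ only in an ending like _2 or _b are one class to them, and where a whole thing is asked for, a point or a joint stands for the part that bears it (a point fixed in the world has none). Each returns a list of dicts, best first, with "confidence" (0 to 1); they miss things now and then, are a little off and sometimes report something else, mostly with a low value. They report only what shows in the picture. A call takes as long as a camera call. They do not tell look-alikes from the thing itself.
- spot_in(query, camera): "uv" ([column, row] in pixels, amid what is visible of it).
The state is a dict: "t": time; "q": joint angles; "qd": joint speeds; "joint_efforts": joint torques, N m; "eef_pos": TCP position; "ee_rot": TCP orientation; "force": force on the tool from outside, world axes, zero at the start; "moment": the same for the moment, N m; "width": finger opening in m; "gripper_force": force on a finger pad.
Only numpy, scipy, OpenCV 4.12 (cv2) and the standard library are available. Lean on these libraries where they do the work, as an engineer would, in place of code of your own. Each camera call takes 0.05 s, during which the arm holds its last target. There are 200 camera calls.

## Working session

There is one attempt and no reset: what is moved stays moved. The work goes in short steps, Python scripts to look and compute and a shell command to move; the robot and the scene stay as the last step left them, time stands still between calls to the robot, and variables do not carry over. Pictures are saved under pics/ and viewed, at most 10 in all, crops included, and the job is handed in when it is done.

```bash
mkdir -p pics; ls
cat > h.py <<'E'
import numpy as np,cv2
from station import arm,grab_frame,camera_params,spot_in
def pt(cam,uv,d,P=None):
    P=P or camera_params(cam);K=np.array(P["mtx"]);R=np.array(P["R"]);t=np.array(P["t"])
    c=np.linalg.inv(K)@np.array([uv[0],uv[1],1.])*d
    return R.T@(c-t)
def cloud(cam,d,P=None):
    P=P or camera_params(cam);K=np.array(P["mtx"]);R=np.array(P["R"]);t=np.array(P["t"])
    v,u=np.mgrid[0:d.shape[0],0:d.shape[1]]
    c=np.stack([(u-K[0,2])/K[0,0]*d,(v-K[1,2])/K[1,1]*d,d],-1)
    return (c-t)@R
def proj(cam,X,P=None):
    P=P or camera_params(cam);c=np.array(P["R"])@X+np.array(P["t"]);c=np.array(P["mtx"])@c
    return c[:2]/c[2]
E
python3 - <<'E'
from h import *
s=arm.get_state();print(s['t'],s['eef_pos'],s['ee_rot'],s['width'])
ims=[]
for c in ["scene","side"]:
    P=camera_params(c);im,d=grab_frame(c);cv2.imwrite(f"pics/{c}0.png",im);np.save(f"{c}0.npy",d)
    print(c,-np.array(P["R"]).T@P["t"])
    for q in ["nine_volt","cam_rig","crank_handle","nest","guide","camshaft"]:
        for r in spot_in(q,c)[:4]:
            u=np.array(r["uv"]);print(q,u.round(),round(r["confidence"],2),pt(c,u,d[int(u[1]),int(u[0])]).round(3))
E
```

```text
pics
0.0 [0.18955556 0.64734703 0.22562406] [ 3.13997048e+00 -1.57298924e-04 -2.84904851e-01] 0.0877097010629806
scene [-0.13998999 -0.70992557  0.72512453]
nine_volt [365. 320.] 0.64 [ 0.421 -0.256  0.022]
nine_volt [343. 300.] 0.6 [ 0.431 -0.186  0.019]
nine_volt [325. 281.] 0.54 [ 0.43  -0.131  0.036]
cam_rig [226. 202.] 0.78 [0.461 0.31  0.018]
crank_handle [220. 186.] 0.47 [0.434 0.288 0.088]
nest [224. 203.] 0.77 [0.455 0.309 0.017]
guide [225. 202.] 0.75 [0.456 0.306 0.021]
camshaft [230. 198.] 0.6 [0.455 0.275 0.05 ]
side [ 0.46986111 -0.7565777   0.45703914]
nine_volt [250. 298.] 0.92 [ 0.44  -0.193  0.034]
nine_volt [244. 330.] 0.57 [ 0.433 -0.264  0.032]
cam_rig [260. 184.] 0.77 [0.449 0.323 0.028]
crank_handle [259. 186.] 0.6 [0.446 0.346 0.014]
nest [258. 186.] 0.78 [0.445 0.341 0.014]
guide [262. 184.] 0.57 [0.457 0.309 0.035]
```

View pics/scene0.png

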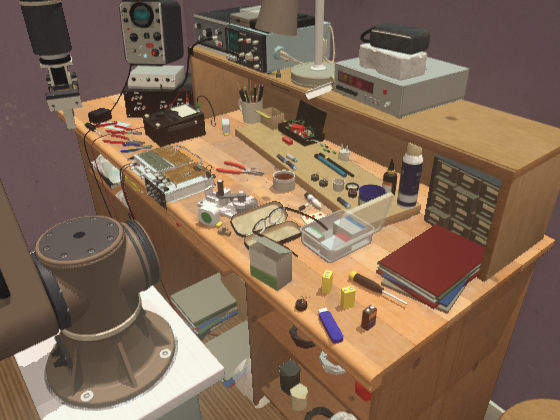

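View pics/side0.png

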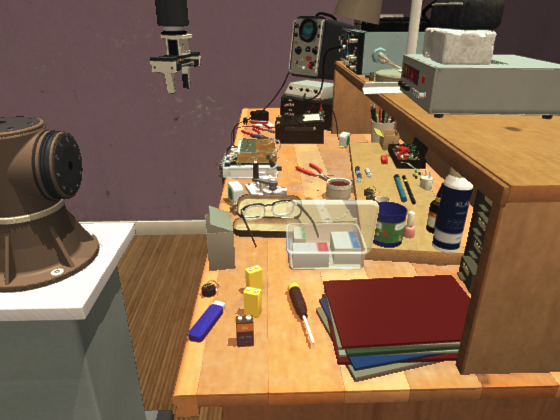

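Three nine-volts show in the scene view. Those at (327,281) and (347,297) are yellow look-alikes. The one at (369,316), side view (245,330), is dark with orange, so it fits the description. I'll confirm it in a crop, with the rig beside it.

Run:
```python
from h import *
a=cv2.imread("pics/scene0.png");b=cv2.imread("pics/side0.png")
f=lambda im,u,v,s:cv2.resize(im[v:v+s*3//4,u:u+s],(400,300),interpolation=cv2.INTER_CUBIC)
cv2.imwrite("pics/c1.png",np.vstack([np.hstack([f(a,320,280,80),f(b,210,300,80)]),np.hstack([f(a,180,165,100),f(b,210,155,100)])]))
d=np.load("side0.npy");d2=np.load("scene0.npy")
for c,dd in (("side",d),("scene",d2)):
    X=cloud(c,dd);m=(dd>0)&(abs(X[...,0]-.43)<.04)&(abs(X[...,1]+.265)<.03)&(X[...,2]>.012)&(X[...,2]<.07)
    p=X[m];print(c,len(p),p.min(0).round(3),p.max(0).round(3))
    top=p[(p[:,2]>.040)&(p[:,2]<.052)];print(len(top),cv2.minAreaRect((top[:,:2]*1000).astype(np.float32)))
```

```text
side 434 [ 0.421 -0.267  0.012] [ 0.446 -0.247  0.051]
176 ((433.297119140625, -257.01953125), (23.801021575927734, 19.793407440185547), 2.282336950302124)
scene 242 [ 0.417 -0.266  0.012] [ 0.446 -0.248  0.049]
98 ((431.5702209472656, -256.4680480957031), (26.579418182373047, 17.677684783935547), 2.2094991207122803)
```

View pics/c1.png

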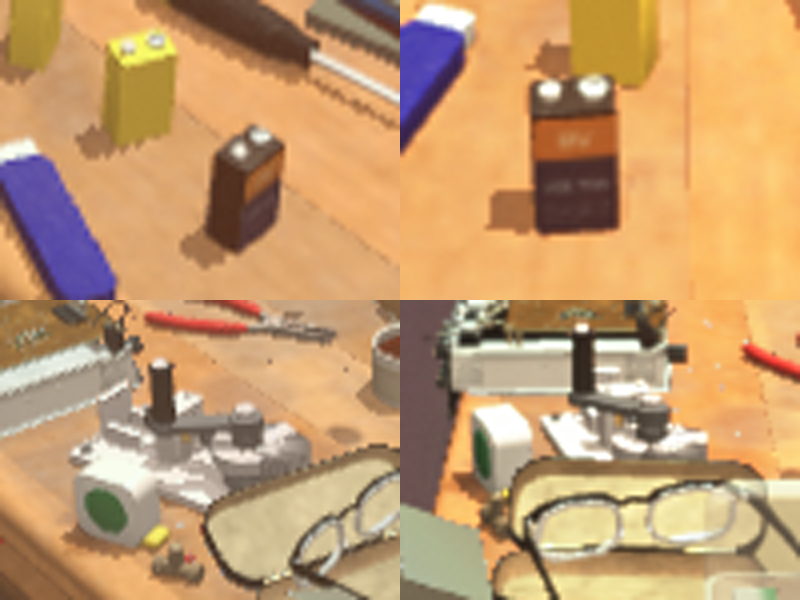

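The dark battery with the orange band is confirmed (crop, right column; scene (369,316)), and its broad side lies roughly along world x. The rig shows its shaft end near scene (242,194) and its handle near (220,184). Next I'll work out the rig estimate and the wrist camera offset.

Run:
```python
from h import *
d=np.load("scene0.npy");X=cloud("scene",d)
for c,dd in (("scene",d),("side",np.load("side0.npy"))):
    X=cloud(c,dd);m=(dd>0)&(abs(X[...,0]-.46)<.09)&(abs(X[...,1]-.31)<.09)&(X[...,2]>.062)&(X[...,2]<.115)
    v,u=np.where(m);print(c);[print(a,b,X[b,a].round(3)) for a,b in list(zip(u,v))[::max(1,len(u)//25)]]
P=camera_params("wrist");s=arm.get_state()
from scipy.spatial.transform import Rotation as Ro
T=Ro.from_euler('xyz',s['ee_rot']).as_matrix();R=np.array(P["R"])
print("cam in tool",T.T@(-R.T@P["t"]-s['eef_pos']));print((R@T).round(3));print(np.array(P["mtx"]).round(1))
```

```text
scene
218 180 [0.437 0.303 0.1  ]
221 180 [0.443 0.297 0.1  ]
219 181 [0.435 0.294 0.102]
222 181 [0.444 0.293 0.099]
219 182 [0.433 0.291 0.1  ]
222 182 [0.44  0.288 0.099]
219 183 [0.431 0.288 0.099]
222 183 [0.44  0.288 0.096]
219 184 [0.431 0.288 0.096]
222 184 [0.441 0.29  0.092]
219 185 [0.432 0.29  0.092]
222 185 [0.44  0.29  0.089]
220 186 [0.434 0.289 0.089]
218 187 [0.43  0.293 0.085]
221 187 [0.437 0.289 0.084]
219 188 [0.431 0.291 0.082]
222 188 [0.438 0.287 0.082]
219 189 [0.429 0.288 0.081]
222 189 [0.439 0.289 0.078]
219 190 [0.433 0.294 0.074]
222 190 [0.438 0.287 0.076]
219 191 [0.431 0.292 0.073]
222 191 [0.44  0.291 0.07 ]
242 191 [0.489 0.268 0.062]
220 192 [0.431 0.288 0.072]
223 192 [0.441 0.289 0.067]
241 192 [0.48  0.26  0.066]
220 193 [0.43  0.287 0.069]
223 193 [0.441 0.289 0.065]
242 193 [0.481 0.256 0.065]
220 194 [0.433 0.292 0.063]
223 194 [0.439 0.286 0.063]
side
254 161 [0.437 0.296 0.103]
254 162 [0.437 0.294 0.101]
258 162 [0.447 0.299 0.1  ]
255 163 [0.44  0.284 0.102]
253 164 [0.434 0.291 0.097]
257 164 [0.444 0.291 0.097]
256 165 [0.442 0.289 0.095]
254 166 [0.437 0.286 0.093]
258 166 [0.447 0.296 0.089]
256 167 [0.442 0.289 0.089]
254 168 [0.437 0.285 0.088]
258 168 [0.447 0.293 0.085]
256 169 [0.442 0.29  0.084]
254 170 [0.436 0.288 0.082]
258 170 [0.447 0.295 0.079]
256 171 [0.441 0.291 0.078]
254 172 [0.436 0.286 0.077]
258 172 [0.446 0.294 0.074]
256 173 [0.441 0.287 0.073]
254 174 [0.436 0.292 0.069]
258 174 [0.446 0.293 0.068]
256 175 [0.441 0.289 0.067]
254 176 [0.436 0.287 0.065]
258 176 [0.446 0.289 0.064]
272 179 [0.483 0.26  0.066]
271 180 [0.48  0.26  0.064]
275 180 [0.49  0.261 0.063]
cam in tool [ 0.07166947 -0.00061962 -0.15927721]
[[-0.001  1.     0.   ]
 [-0.965 -0.001 -0.261]
 [-0.261 -0.     0.965]]
[[318.2   0.  280.9]
 [  0.  318.2 212.8]
 [  0.    0.    1. ]]
```

```bash
python3 -m jog '[[[50,40,5,0,0,0,40],[100,80,10,0,0,0,40],[150,120,15,0,0,0,40],[200,165,20,0,0,0,40],[250,205,26,0,0,0,40],[291,245,26,0,0,0,40],[291,245,26,0,0,0,40],[291,245,26,0,0,0,40]]]'
python3 - <<'E'
from h import *
s=arm.get_state();print(s['t'],s['eef_pos'],s['ee_rot'],s['q'],s['force'])
P=camera_params("wrist");im,d=grab_frame("wrist");cv2.imwrite("pics/w1.png",im);np.save("w1.npy",d);import pickle;pickle.dump(P,open("w1.p","wb"))
for q in ["nest","guide","camshaft","crank_handle","cam_rig","pad"]:
    for r in spot_in(q,"wrist")[:2]:
        u=np.array(r["uv"]);print(q,u.round(),round(r["confidence"],2),pt("wrist",u,d[int(u[1]),int(u[0])],P).round(3))
E
```

```text
t: 1.7
eef_pos: [0.4005, 0.3307, 0.2009]
ee_rot: [-3.141, -0.0, -0.286]
force: [-0.2, 0.3, -0.3]
width: 0.0401
gripper_force: 0.0
1.7 [0.40050947 0.33069428 0.20091306] [-3.14074093e+00 -1.99733767e-04 -2.86237591e-01] [ 1.06844968e+00  1.21122535e-01 -3.66089571e-01  1.40973723e-05
 -1.08270948e+00  2.16102531e-01] [-0.24346014  0.30781927 -0.31732043]
nest [291. 126.] 0.89 [0.468 0.302 0.042]
guide [291. 121.] 0.66 [0.472 0.301 0.042]
camshaft [290. 118.] 0.62 [0.475 0.3   0.042]
crank_handle [304. 154.] 0.64 [0.444 0.299 0.101]
crank_handle [292. 121.] 0.39 [0.471 0.3   0.042]
cam_rig [289. 124.] 0.8 [0.469 0.303 0.043]
pad [290. 121.] 0.73 [0.472 0.301 0.043]
pad [251. 147.] 0.53 [0.459 0.345 0.044]
```

View pics/w1.png

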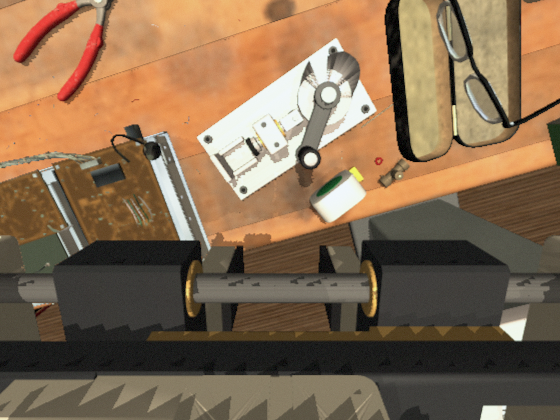

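The wrist view shows the rig clearly: shaft (326,94), handle (310,158), guide (270,134), nest near (238,158). I'll fit its pose now.

Run:
```python
from h import *
import pickle
P=pickle.load(open("w1.p","rb"));d=np.load("w1.npy");im=cv2.imread("pics/w1.png");X=cloud("wrist",d,P)
def ray(uv,z):
    a=pt("wrist",uv,.1,P);b=pt("wrist",uv,.5,P);return a+(b-a)*(z-a[2])/(b[2]-a[2])
m=(d>0)&(X[...,2]>-.02)&(X[...,2]<.06)
print("desk z",np.median(X[20:60,150:250,2]))
# plate rect: white pixels in region
w=(im.min(2)>150)&(np.hypot(X[...,0]-.465,X[...,1]-.31)<.14)&(X[...,2]>.003)&(X[...,2]<.014)
w=cv2.morphologyEx(w.astype(np.uint8),cv2.MORPH_OPEN,np.ones((3,3)));n,l,st,_=cv2.connectedComponentsWithStats(w);k=1+np.argmax(st[1:,4]);v,u=np.where(l==k)
print(len(u));print(cv2.minAreaRect((X[v,u,:2]*1000).astype(np.float32)),X[v,u,2].mean())
for n,uv,z in [("shaft",(327,94),.065),("handle",(310,158),.1),("guide",(270,134),.05)]:print(n,ray(uv,z).round(4),pt("wrist",uv,d[uv[1],uv[0]],P).round(4))
for uv in [(200,138),(240,200),(336,40),(376,112)]: print(ray(uv,.008).round(4))
c=im[30:210,190:390]; c=cv2.resize(c,(800,720),interpolation=cv2.INTER_CUBIC)[120:720]
cv2.imwrite("pics/w1c.png",c)
```

```text
desk z 0.0011477160221314315
3471
((494.3930358886719, 313.03955078125), (35.51620864868164, 175.58580017089844), 17.010562896728516) 0.009063337892656564
shaft [0.4846 0.2648 0.065 ] [0.4845 0.265  0.0664]
handle [0.4394 0.2955 0.1   ] [0.4397 0.2956 0.1022]
guide [0.4661 0.3229 0.05  ] [0.4661 0.3229 0.0506]
[0.483  0.3982 0.008 ]
[0.4058 0.3784 0.008 ]
[0.5343 0.2347 0.008 ]
[0.4556 0.2106 0.008 ]
```

View pics/w1c.png

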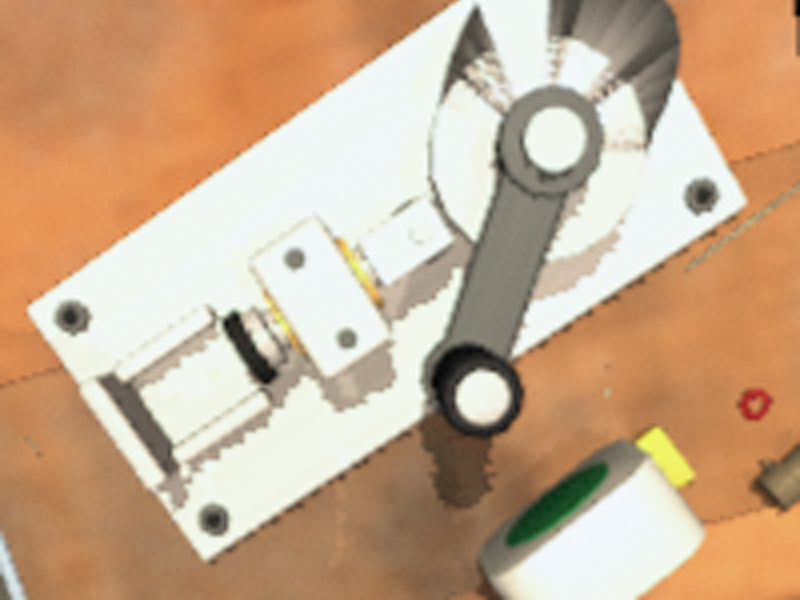

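Run:
```python
from h import *
import pickle
P=pickle.load(open("w1.p","rb"));d=np.load("w1.npy");X=cloud("wrist",d,P);im=cv2.imread("pics/w1.png")
S=np.array([.4846,.2648]);th=1.87;ex=np.array([np.cos(th),np.sin(th)]);N=S+.103*ex
print("nest",N,"proj",proj("wrist",np.array([*N,.008]),P))
m=(d>0)&(X[...,2]>.033)&(X[...,2]<.043);D=X[m][:,:2]-S;r=np.hypot(*D.T)*1000;a=np.arctan2(D[:,1],D[:,0])
for k in np.arange(0,2*np.pi,.15):   # k = clockwise offset from rig x
    w=np.abs((a-(th-k)+np.pi)%(2*np.pi)-np.pi)<.06
    q=r[w&(r<50)];print(round(k+.075,2),np.round(np.sort(q)[-4:],1) if len(q) else None)
# rectified top view at z=.038, rig x to the right, 0.25mm... 
T=np.zeros((600,800,3),np.uint8)
g=np.mgrid[0:600,0:800];rx=(g[1]-250)/4e3;ry=-(g[0]-300)/4e3
def rect(z):
    W=np.stack([S[0]+rx*ex[0]-ry*ex[1],S[1]+rx*ex[1]+ry*ex[0],0*rx+z],-1)
    c=W@np.array(P["R"]).T+np.array(P["t"]);c=c@np.array(P["mtx"]).T
    return cv2.remap(im,(c[...,0]/c[...,2]).astype(np.float32),(c[...,1]/c[...,2]).astype(np.float32),cv2.INTER_CUBIC)
A=rect(.038);B=rect(.022)
A[:,450:]=B[:,450:]
cv2.rectangle(A,(250+412-52,300-32),(250+412+52,300+32),(0,0,255),1);cv2.circle(A,(250,300),104,(255,0,0),1);cv2.circle(A,(250,300),176,(255,0,0),1)
cv2.imwrite("pics/rect.png",A)
```

```text
nest [0.45423979 0.36322387] proj [239.21522019 154.65647953]
0.08 [49.4 49.6 49.7 49.9]
0.22 [47.1 47.5 48.9 49.7]
0.38 [24.7 24.9 25.  25.3]
0.52 [24.3 24.8 24.9 25. ]
0.68 [24.9 24.9 24.9 25. ]
0.82 [24.3 24.4 24.5 25.1]
0.97 [23.8 24.1 24.4 24.7]
1.12 [24.5 24.5 24.9 25.4]
1.27 [26.2 26.4 26.5 27. ]
1.42 [28.  28.6 28.7 29.4]
1.58 [30.7 30.9 31.3 31.6]
1.72 [33.6 33.9 34.5 34.7]
1.87 [34.7 34.9 35.1 35.3]
2.02 [34.  34.1 34.6 34.7]
2.18 [34.4 34.6 34.7 34.9]
2.33 [36.3 36.6 36.9 37.5]
2.48 [40.1 40.2 40.4 41.6]
2.62 [42.8 42.9 43.3 43.7]
2.78 [43.3 43.6 43.6 43.6]
2.92 [43.3 43.4 43.5 43.6]
3.08 [41.9 42.4 42.9 42.9]
3.22 [39.2 39.3 39.8 40. ]
3.38 [34.5 35.  35.8 36.2]
3.52 [30.4 31.  31.1 32.5]
3.68 [27.5 27.5 27.5 28.9]
3.82 [25.8 25.8 26.4 26.4]
3.98 [25.7 25.8 26.1 26.2]
4.12 [25.2 25.5 25.9 26.1]
4.28 [25.2 25.5 25.8 26.5]
4.42 [25.4 25.6 25.8 26.1]
4.58 [25.  25.7 25.8 26.4]
4.72 [24.8 25.1 25.3 25.9]
4.88 [24.9 25.4 25.7 25.8]
5.03 [25.2 25.5 25.8 26.2]
5.18 [24.7 25.2 25.4 25.6]
5.32 None
5.48 None
5.62 None
5.78 None
5.92 [24.7 25.4]
6.08 [31.6 32.9 33.7 34.3]
6.22 [48.8 48.9 49.6 49.7]
```

View pics/rect.png

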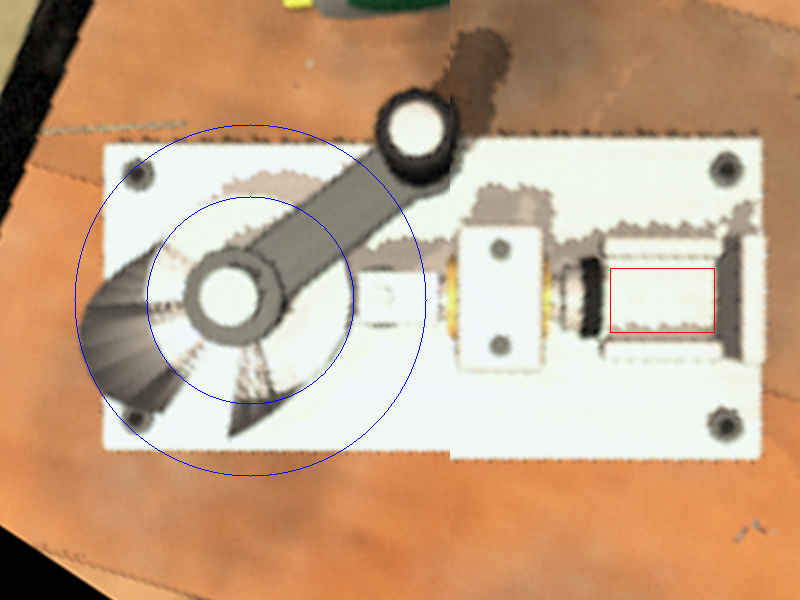

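Fit result: shaft (0.4846, 0.2648), rig x at 1.87 rad, nest (0.4542, 0.3632), crank at q of about 0.075. The cam profile puts the corner near q 1.85, the flat's middle near 2.05 and the lobe from about 2.2. Now I'll go to the battery.

```bash
python3 -m jog '[[[30,50,-15,0,0,0,40],[60,100,-30,0,0,-0.05,40],[90,155,-40,0,0,-0.1,40],[120,210,-40,0,0,-0.15,40],[152,265,-40,0,0,-0.2,40],[152,325,-40,0,0,-0.25,40],[152,385,-40,0,0,-0.3,36],[150,445,-30,0,0,-0.326,36],[148,500,-15,0,0,-0.326,36],[147,545,0,0,0,-0.326,36],[147,570,0,0,0,-0.326,36],[147,570,0,0,0,-0.326,36],[147,570,0,0,0,-0.326,36],[147,570,0,0,0,-0.326,36]]]'
python3 - <<'E'
from h import *
s=arm.get_state();print(s['q'])
P=camera_params("wrist");im,d=grab_frame("wrist");cv2.imwrite("pics/w2.png",im)
for r in spot_in("nine_volt","wrist")[:4]:
    u=np.array(r["uv"]);print(u.round(),round(r["confidence"],2),pt("wrist",u,d[int(u[1]),int(u[0])],P).round(4),im[int(u[1]),int(u[0])])
X=cloud("wrist",d,P)
m=(d>0)&(abs(X[...,0]-.433)<.03)&(abs(X[...,1]+.257)<.03)
for lo,hi in((.042,.0475),(.0475,.056),(.035,.056)):
    p=X[m&(X[...,2]>lo)&(X[...,2]<hi)];print(len(p),cv2.minAreaRect((p[:,:2]*1000).astype(np.float32)))
m=(d>0)&(abs(X[...,0]-.433)<.05)&(X[...,1]>-.235)&(X[...,1]<-.15)&(X[...,2]>.035);p=X[m];print(p.min(0),p.max(0))
E
```

```text
t: 3.8
eef_pos: [0.3815, -0.2567, 0.2007]
ee_rot: [3.142, -0.0, 0.042]
force: [-0.5, -0.4, -0.1]
width: 0.036
gripper_force: 0.0
[-1.62140571e-01  1.75436373e-02 -4.80692429e-01 -9.19310468e-05
 -1.07216930e+00  1.77547705e+00]
[151. 128.] 0.86 [ 0.4468 -0.1306  0.0473] [129 254 254]
[217. 135.] 0.83 [ 0.4431 -0.1927  0.048 ] [135 255 255]
[282. 148.] 0.62 [ 0.4339 -0.2552  0.0463] [74 90 98]
344 ((434.2991943359375, -255.44871520996094), (24.808732986450195, 15.63909912109375), 2.4474411010742188)
107 ((434.4411926269531, -255.45594787597656), (24.60366439819336, 15.461592674255371), 2.1328494548797607)
453 ((434.2974853515625, -255.37863159179688), (24.808700561523438, 15.775688171386719), 2.4597249031066895)
[ 0.38301149 -0.23499884  0.03525425] [ 0.45779202 -0.17105739  0.3200139 ]
```

View pics/w2.png

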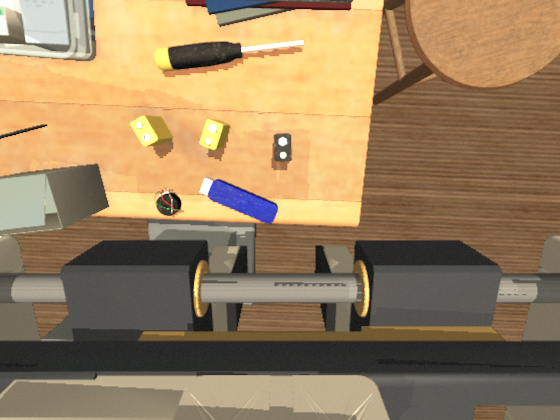

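The picture shows the dark battery at (282,148) and the yellow ones at (213,135) and (151,128). The tool sits about 53 mm short of it, so I'll descend and grip.

```bash
python3 -m jog '[[[30,0.5,0,0,0,0,32],[53,1,40,0,0,0,32],[53,1,90,0,0,0,32],[53,1,130,0,0,0,32],[53,1,160,0,0,0,32],[53,1,170,0,0,0,32],[53,1,176.5,0,0,0,32],[53,1,176.5,0,0,0,32],[53,1,176.5,0,0,0,8],[53,1,176.5,0,0,0,8],[53,1,176.5,0,0,0,8],[53,1,176.5,0,0,0,8],[53,1,176.5,0,0,0,8]]]' 20
```

```text
t: 5.52
eef_pos: [0.4345, -0.2564, 0.0248]
ee_rot: [3.141, -0.001, 0.041]
force: [-1.4, 1.0, 6.9]
width: 0.0163
gripper_force: 20.0
```

```bash
python3 -m jog '[[[0,0,-40,0,0,0,8],[0,0,-90,0,0,0,8],[0,0,-145,0,0,0,8],[10,-20,-195,0,0,0,8],[25,-65,-215,0,0,0.1,8],[40,-115,-215,0,0,0.2,8],[55,-170,-215,0,0,0.32,8],[70,-225,-215,0,0,0.44,8],[77,-280,-215,0,0,0.56,8],[77,-335,-215,0,0,0.69,8],[75,-390,-215,0,0,0.82,8],[68,-445,-215,0,0,0.95,8],[60,-500,-205,0,0,1.08,8],[52,-550,-190,0,0,1.2,8],[45,-595,-170,0,0,1.311,8],[45,-618,-140,0,0,1.311,8],[45,-618,-120,0,0,1.311,8],[45,-618,-120,0,0,1.311,8],[45,-618,-120,0,0,1.311,8]]]'
python3 - <<'E'
from h import *
s=arm.get_state();print(s['t'],s['q'][5])
N=np.array([.4542,.3632]);p=s['eef_pos'];y=s['ee_rot'][2];d=N-p[:2]
print("tool shift mm",1e3*(d@[np.cos(y),np.sin(y)]),1e3*(d@[np.sin(y),-np.cos(y)]),"dyaw",-1.2716-y)
P=camera_params("wrist");im,d=grab_frame("wrist");cv2.imwrite("pics/w3.png",im)
E
```

```text
t: 7.9
eef_pos: [0.4539, 0.3631, 0.1449]
ee_rot: [-3.141, 0.0, -1.27]
force: [0.4, 0.9, 0.3]
width: 0.0165
gripper_force: 20.0
7.9 -0.710489403231791
tool shift mm 0.005385625959492422 -0.27843307927440075 dyaw -0.0017142908439897742
```

View pics/w3.png

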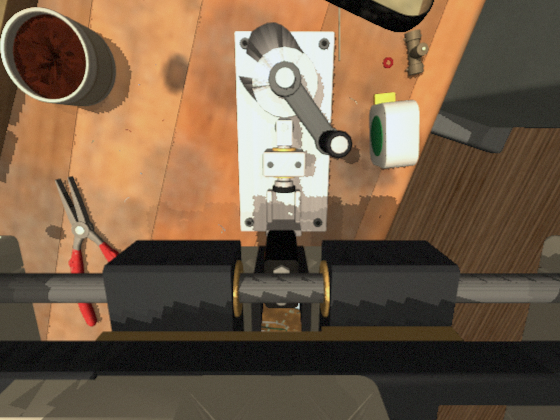

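The battery hangs over the nest at (281,265), in line with the rig axis. I'll cross-check the rig pose from this second view before lowering.

Run:
```python
from h import *
P=camera_params("wrist");im=cv2.imread("pics/w3.png");g=cv2.cvtColor(im,6)
def ray(uv,z):
    a=pt("wrist",uv,.1,P);b=pt("wrist",uv,.5,P);return a+(b-a)*(z-a[2])/(b[2]-a[2])
c=cv2.HoughCircles(cv2.resize(g[50:105,255:320],None,fx=8,fy=8,interpolation=2),3,1,100,param1=100,param2=20,minRadius=50,maxRadius=100)
print(c)
sh=(255+c[0,0,0]/8,50+c[0,0,1]/8) if c is not None else (286,77)
S=ray(sh,.065)[:2]
# plate side edges at z=.008 rows 130..220
E=[]
for v in range(175,222,3):
    row=g[v].astype(float);gr=np.diff(row);l=220+np.argmax(gr[220:255]);r=315+np.argmin(gr[315:345]);E.append([ray((l+.5,v),.008)[:2],ray((r+.5,v),.008)[:2]])
E=np.array(E);mid=E.mean(1);w=np.linalg.norm(E[:,0]-E[:,1],axis=1);print("width",np.median(w))
l=cv2.fitLine(mid.astype(np.float32)*1000,cv2.DIST_HUBER,0,.01,.01).ravel();print(np.arctan2(l[1],l[0]),l)
th=1.87;ex=np.array([np.cos(th),np.sin(th)]);ey=np.array([-ex[1],ex[0]])
print("shaft",S,"nest",S+.103*ex,"mid lateral rel shaft est (mm)",np.median((mid-[.4846,.2648])@ey)*1e3)
print("guide",ray((284.5,164),.05)[:2])
```

```text
[[[242.5 219.5  80.9]]]
width 0.08366140319065657
-1.2692065 [ 2.9703873e-01 -9.5486546e-01  4.5493994e+02  3.6027670e+02]
shaft [0.48346991 0.26381307] nest [0.4531097  0.36223694] mid lateral rel shaft est (mm) 0.1875828358458617
guide [0.46542969 0.32303409]
```

```bash
python3 -m jog '[[[0,0,30,0,0,0,8],[0,0,60,0,0,0,8],[0,0,80,0,0,0,8],[0,0,92,0,0,0,8],[0,0,96,0,0,0,8],[0,0,100,0,0,0,8],[0,0,102,0,0,0,8],[0,0,102,0,0,0,8]]]'
```

```text
t: 8.95
eef_pos: [0.4536, 0.3632, 0.0423]
ee_rot: [-3.141, 0.0, -1.27]
force: [-0.7, -0.1, -1.6]
width: 0.0164
gripper_force: 20.0
```

```bash
python3 -m jog '[[[0,0,3,0,0,0,8],[0,0,5,0,0,0,8],[0,0,7,0,0,0,8],[0,0,8.5,0,0,0,8],[0,0,8.5,0,0,0,8],[0,0,8.5,0,0,0,8]]]'
```

```text
t: 9.7
eef_pos: [0.4535, 0.3631, 0.0336]
ee_rot: [-3.142, -0.0, -1.27]
force: [0.2, -0.3, -0.9]
width: 0.0161
gripper_force: 20.0
```

```bash
python3 -m jog '[[[0,0,0.5,0,0,0,8],[0,0,1,0,0,0,8],[0,0,1,0,0,0,8],[0,0,1,0,0,0,18],[0,0,1,0,0,0,22],[0,0,1,0,0,0,28],[0,0,1,0,0,0,32],[0,0,1,0,0,0,32],[0,0,1,0,0,0,32],[0,0,-15,0,0,0,32],[0,0,-45,0,0,0,32],[0,0,-90,0,0,0,32],[0,0,-130,0,0,0,32],[0,0,-130,0,0,0,32],[0,0,-130,0,0,0,32]]]'
python3 - <<'E'
from h import *
P=camera_params("wrist");im,d=grab_frame("wrist");cv2.imwrite("pics/w4.png",im)
a=grab_frame("scene")[0];b=grab_frame("side")[0]
f=lambda im,u,v,s:cv2.resize(im[v:v+s*3//4,u:u+s],(400,300),interpolation=cv2.INTER_CUBIC)
cv2.imwrite("pics/c4.png",np.vstack([np.hstack([f(a,180,165,80),f(b,220,145,80)]),np.hstack([f(im,180,140,200),f(im,230,20,110)])]))
E
```

```text
t: 11.58
eef_pos: [0.4533, 0.3629, 0.1641]
ee_rot: [-3.141, 0.001, -1.27]
force: [-0.0, -0.1, -0.5]
width: 0.0321
gripper_force: 0.0
```

View pics/c4.png

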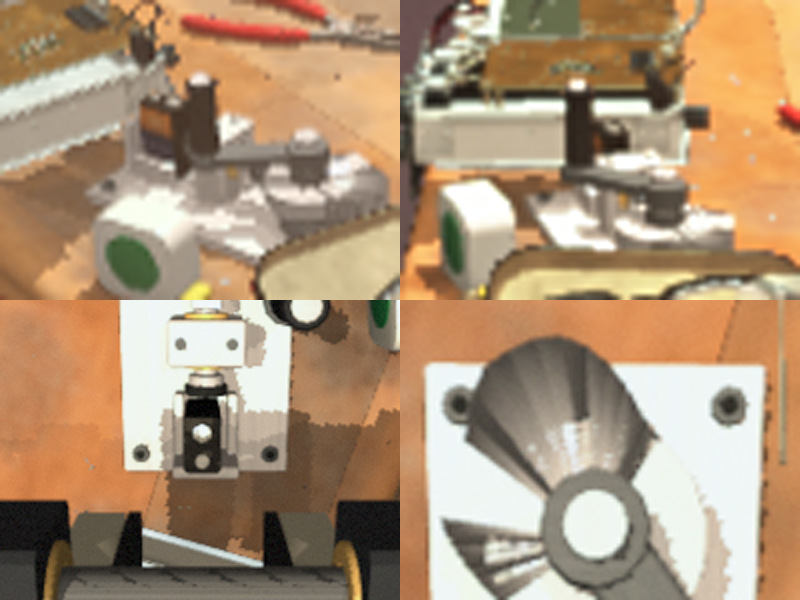

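The battery stands upright between the pad and the end wall, in the lower-left panel at about (202,432). Now the crank: I'll grip the handle with the closing line tangential to its circle.

```bash
python3 -m jog '[[[15,8,0,0,0,-0.17,40],[30,17,0,0,0,-0.34,40],[45,25,0,0,0,-0.5,40],[60,33.5,0,0,0,-0.673,40],[60,33.5,20,0,0,-0.673,40],[60,33.5,50,0,0,-0.673,40],[60,33.5,75,0,0,-0.673,40],[60,33.5,90,0,0,-0.673,40],[60,33.5,95,0,0,-0.673,40],[60,33.5,95,0,0,-0.673,40]]]' && python3 -m jog '[[[0,0,0,0,0,0,24],[0,0,0,0,0,0,20],[0,0,0,0,0,0,8],[0,0,0,0,0,0,8],[0,0,0,0,0,0,8]]]' 25
cat > f.py <<'E'
from h import *
s=arm.get_state();S=np.array([.4846,.2648]);d=s['eef_pos'][:2]-S;f=np.arctan2(d[1],d[0])%(2*np.pi)
F=s['force'];e=np.array([np.cos(f),np.sin(f)])
print("q %.3f R %.1f yaw-err %.3f Ftan(ccw) %.1f Frad %.1f Fz %.1f w %.4f t %.2f"%(f-2.47,1e3*np.hypot(*d),(s['ee_rot'][2]-f+np.pi/2)%np.pi-np.pi/2,F[1]*e[0]-F[0]*e[1],F[:2]@e,F[2],s['width'],s['t']))
E
python3 f.py
```

```text
t: 12.98
eef_pos: [0.4395, 0.296, 0.0686]
ee_rot: [3.141, -0.0, -0.597]
force: [-0.6, 0.2, 0.5]
width: 0.0401
gripper_force: 0.0
t: 13.6
eef_pos: [0.4395, 0.296, 0.0689]
ee_rot: [-3.141, -0.0, -0.597]
force: [-1.8, -0.3, 4.2]
width: 0.0149
gripper_force: 25.0
q 0.067 R 54.8 yaw-err 0.008 Ftan(ccw) 1.3 Frad 1.3 Fz 4.2 w 0.0149 t 13.60
```

```bash
python3 -m jog '[[[0.3,5.5,0,0,0,-0.1,8],[1.1,10.9,0,0,0,-0.2,8],[2.5,16.3,0,0,0,-0.3,8],[4.3,21.4,0,0,0,-0.4,8],[6.7,26.4,0,0,0,-0.5,8],[9.6,31.1,0,0,0,-0.6,8],[12.9,35.4,0,0,0,-0.7,8],[16.7,39.5,0,0,0,-0.8,8],[20.8,43.1,0,0,0,-0.9,8],[20.8,43.1,0,0,0,-0.9,8]]]' 30;python3 f.py
```

```text
t: 14.85
eef_pos: [0.4312, 0.2474, 0.0688]
ee_rot: [3.141, 0.002, 0.304]
force: [-6.8, -2.9, 10.9]
width: 0.0148
gripper_force: 30.0
q 0.986 R 56.1 yaw-err -0.010 Ftan(ccw) 0.7 Frad 7.4 Fz 10.9 w 0.0148 t 14.85
```

```bash
sed -i 's/\[.4846,.2648\]/[.4838,.2641]/' f.py; python3 -m jog '[[[0,0,0,0,0,0,24],[0,0,0,0,0,0,24],[0,0,-1,0,0,0,24],[0,0,-1,0,0,0,8],[0,0,-1,0,0,0,8],[0,0,-1,0,0,0,8]]]' 30;python3 f.py; python3 -m jog '[[[0.3,5.5,0,0,0,-0.1,8],[1.1,10.9,0,0,0,-0.2,8],[1.1,10.9,0,0,0,-0.2,8]]]';python3 f.py
```

```text
t: 15.6
eef_pos: [0.4324, 0.2485, 0.0695]
ee_rot: [3.142, -0.0, 0.303]
force: [-0.2, -0.3, -0.5]
width: 0.015
gripper_force: 30.0
q 0.967 R 53.8 yaw-err 0.008 Ftan(ccw) 0.2 Frad 0.3 Fz -0.5 w 0.0150 t 15.60
t: 15.98
eef_pos: [0.4365, 0.2387, 0.0695]
ee_rot: [-3.141, -0.0, 0.502]
force: [-1.5, 1.0, -0.4]
width: 0.0149
gripper_force: 30.0
q 1.166 R 53.7 yaw-err 0.008 Ftan(ccw) -1.6 Frad 0.9 Fz -0.4 w 0.0149 t 15.97
```

```bash
python3 -m jog '[[[0.3,5.5,0,0,0,-0.1,8],[1.1,10.9,0,0,0,-0.2,8],[1.1,10.9,0,0,0,-0.2,8]]]'>/dev/null;python3 f.py; python3 -m jog '[[[0.3,5.5,0,0,0,-0.1,8],[1.1,10.9,0,0,0,-0.2,8],[1.1,10.9,0,0,0,-0.2,8]]]'>/dev/null;python3 f.py; python3 -m jog '[[[0.1,2.7,0,0,0,-0.05,8],[0.3,5.5,0,0,0,-0.1,8],[0.3,5.5,0,0,0,-0.1,8]]]'>/dev/null;python3 f.py
```

```text
q 1.366 R 53.6 yaw-err 0.007 Ftan(ccw) -4.3 Frad 0.7 Fz -0.2 w 0.0151 t 16.35
q 1.564 R 53.5 yaw-err 0.009 Ftan(ccw) -7.7 Frad -0.4 Fz 1.4 w 0.0147 t 16.73
q 1.661 R 53.5 yaw-err 0.011 Ftan(ccw) -8.8 Frad -2.0 Fz 2.7 w 0.0147 t 17.10
```

```bash
for i in 1 ; do python3 -m jog '[[[0.1,2.7,0,0,0,-0.05,8],[0.3,5.5,0,0,0,-0.1,8],[0.3,5.5,0,0,0,-0.1,8]]]'>/dev/null;python3 f.py; done; python3 -m jog '[[[0.1,2.7,0,0,0,-0.05,8],[0.1,2.7,0,0,0,-0.05,8]]]'>/dev/null;python3 f.py;python3 -m jog '[[[0.1,2.7,0,0,0,-0.05,8],[0.1,2.7,0,0,0,-0.05,8]]]'>/dev/null;python3 f.py
```

```text
q 1.784 R 53.4 yaw-err -0.011 Ftan(ccw) -0.1 Frad -1.4 Fz -1.6 w 0.0149 t 17.48
q 1.840 R 53.3 yaw-err -0.017 Ftan(ccw) 1.4 Frad -2.5 Fz -3.0 w 0.0146 t 17.73
q 1.889 R 53.3 yaw-err -0.017 Ftan(ccw) 1.1 Frad -3.2 Fz -4.5 w 0.0147 t 17.98
```

The resistance dropped from 8.8 N to nothing and then turned into a forward pull, so the corner is passed. I'll take small steps to the flat's balance point.

```bash
python3 -m jog '[[[0.1,2.7,0,0,0,-0.05,8],[0.1,2.7,0,0,0,-0.05,8]]]'>/dev/null;python3 f.py
```

```text
q 1.937 R 53.3 yaw-err -0.014 Ftan(ccw) -0.2 Frad -3.7 Fz -4.4 w 0.0148 t 18.23
```

```bash
python3 -m jog '[[[0,1.6,0,0,0,-0.03,8],[0,1.6,0,0,0,-0.03,8]]]'>/dev/null;python3 f.py
```

```text
q 1.964 R 53.2 yaw-err -0.011 Ftan(ccw) -0.2 Frad -5.2 Fz -3.8 w 0.0149 t 18.48
```

The force is balanced near q 1.95, which agrees with the cam image shifted by the same offset as the corner. I'll release, back off and look.

```bash
python3 -m jog '[[[0,0,0,0,0,0,20],[0,0,0,0,0,0,30],[0,0,0,0,0,0,40],[0,0,0,0,0,0,40],[0,0,0,0,0,0,40],[0,0,-20,0,0,0,40],[0,0,-50,0,0,0,40],[0,0,-90,0,0,0,40],[-30,0,-110,0,0,0,40],[-50,0,-120,0,0,0,40],[-50,0,-120,0,0,0,40],[-50,0,-120,0,0,0,40]]]'
python3 - <<'E'
from h import *
S=np.array([.4838,.2641]);th=1.871;ex=np.array([np.cos(th),np.sin(th)])
g=np.mgrid[0:600,0:800];rx=(g[1]-250)/4e3;ry=-(g[0]-300)/4e3
P=camera_params("wrist");im,d=grab_frame("wrist");cv2.imwrite("pics/w5.png",im);X=cloud("wrist",d,P)
m=(d>0)&(X[...,2]>.09)&(X[...,2]<.106)&(np.hypot(X[...,0]-S[0],X[...,1]-S[1])<.08);h=X[m];c=h.mean(0)
print(len(h),c,"q",(np.arctan2(*(c[:2]-S)[::-1])-2.471)%(2*np.pi),np.hypot(*(c[:2]-S)))
def rect(z):
    W=np.stack([S[0]+rx*ex[0]-ry*ex[1],S[1]+rx*ex[1]+ry*ex[0],0*rx+z],-1)
    c=W@np.array(P["R"]).T+np.array(P["t"]);c=c@np.array(P["mtx"]).T
    return cv2.remap(im,(c[...,0]/c[...,2]).astype(np.float32),(c[...,1]/c[...,2]).astype(np.float32),cv2.INTER_CUBIC)
A=rect(.038);A[:,540:]=rect(.054)[:,540:];cv2.imwrite("pics/rect5.png",A)
E
```

```text
t: 19.98
eef_pos: [0.4548, 0.1644, 0.1889]
ee_rot: [-3.141, 0.0, 1.283]
force: [-0.5, 0.2, 0.4]
width: 0.0396
gripper_force: 0.0
394 [0.46971755 0.21122141 0.10208487] q 1.9811133801720677 0.05472166641988295
```

View pics/rect5.png

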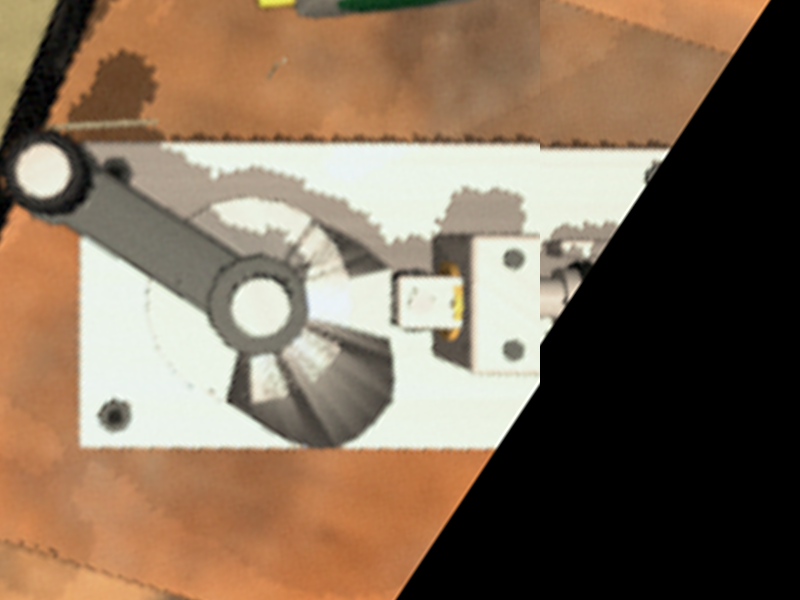

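The roller sits on the cam's flat at (390,300), having advanced about 9 mm, and the crank stays at q 1.98. I'll check the battery once from the scene camera, then hand in.

Run:
```python
from h import *
im,d=grab_frame("scene");X=cloud("scene",d)
m=(d>0)&(np.hypot(X[...,0]-.453,X[...,1]-.366)<.022)&(X[...,2]>.04);p=X[m];print(len(p),p.mean(0).round(3),p[:,2].max().round(3))
if p[:,2].max()>.048 and p[:,2].max()<.065: print(arm.job_done())
```

```text
67 [0.45  0.361 0.049] 0.056
the job is handed in; nothing more can be done
None
```

The nine-volt battery stands upright in the nest. The crank is released and at rest, with the roller on the cam's flat at crank angle about 1.98 rad and plunger travel about 9 mm by camera. I handed the job in at about 20 s of the 72 s; I could not measure the pad force, and the hand-in call returned no verdict.

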